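# Hang the parrot's perch on the slotted upright

## Task

Hang the parrot's wooden perch on the slotted metal upright: pass the steel hook at its plate end through the upper slot, over the grey sliding catch, then press it down until the catch is driven all the way to its stop and the perch hangs level, straight out from the upright, with its plate flat against it. Let go, and leave the other things on the shelf where they are.

Things in the scene. Friction and masses are not known exactly. Their poses are not given: they have to be found in the camera images.
- perch_center (a point): Loose perch, 0.18-0.33 kg: wooden bar 132 long (x), 28 wide (y), 30 high; wooden disc (diameter 60) at its -x end, steel plate (60 wide, 60 high, 4 thick) at +x. It stands on disc and plate in its hanging attitude, bar 15 mm off the shelf. Point: centre of the bar, near the balance point, 30 mm above the underside, 74 from the outer faces of disc and plate. x points to the plate and hook, z up.
- hook_tip (a point): Lower end of the perch's steel hook, 88 mm along +x and 6 above the bar's centre. The hook is 30 wide (y): a neck on the plate's outer face (underside 20, top 28 above the bar's centre), then a lip, turned down at the far end to z = +6 and reaching x = +91. Gap between plate and lip: 11 at the open lower end, tapering to 9 under the neck. Axes as the perch's.
- upright: Fixed slotted aluminium plate, 80 wide (y), 6 thick (x -3 to +3), 162 high, on a wooden foot 120 x 120 x 15. Origin on the shelf under the plate's middle; x is the plate's normal: the perch comes from the -x side with its own x along this x; z up. Upper slot: 44 wide (y -22 to +22), z 98 to 150, the catch in its lower part, free space behind. The opening below (z 30 to 74) is not used.
- catch_top (a point): Middle of the top of the grey plastic catch in the upper slot, on which the hook's neck comes to rest: 42 wide (y), 7 thick (x from -3.5 to +3.5), top about 112 mm above the shelf while up, 100 when pressed to its stop. Axes as the upright's.
- catch (a joint): How far the catch is pressed down, m: 0 is up, 0.012 is its stop. It starts between 0 and 0.002, slides stiffly (about 8 N, a little more when fast), stays where it is left, and bears the perch's weight without moving. Play in the hook lets the released perch sag by about 4 degrees, which is normal.
- house: Bystander: loose orange plastic foraging house with a pitched roof, 100 x 100, about 135 high. Origin under its centre.
- cup: Bystander: white ceramic cup, 76 diameter, 85 high. Origin under its centre.
- ring_low: Bystander: lower of two loosely stacked beech rings, each 68 diameter, 15 thick. Origin under its centre.
- ring_top: Bystander: the upper ring. Origin under its centre.
- twist: Bystander: green acrylic twist toy lying along its x, 136 long, 38 wide and high. Origin under its centre.
- skewer: Bystander: stainless skewer with a ring end, lying flat along its x, about 205 long, 6 high. Origin under its middle.
- bowl: Bystander: steel bowl, 120 diameter, 45 high. Origin under its centre.
Mind the look-alikes: they are no part of the job. Leave any blue look-alike of the upright alone. Leave any purple look-alike of the part that bears perch_center alone.

How it is judged:
By the outcome, as a careful person would: the job done as asked, in the order asked, and still so for the second after the job is handed in, with the robot touching nothing.
It also fails if it takes over 38 s, if anything falls off the work surface, if the arm or the gripper's body presses on something with over 40 N, if the wrist force passes 120 N, or if a joint passes its speed limit or range.

## Robot

A 6-joint arm with a two-finger parallel gripper is mounted at the origin on the work surface. World frame = base frame: x ahead of the robot, y to its left, z up, the work surface at z = 0. Lengths are in m, angles in rad, forces in N, time in s.
With the tool pointing down it reaches from about 0.35 to 0.975 m from the base axis. Payload 4.9 kg.
Tool frame: the origin (TCP) lies between the finger pads; the fingertips stand 22 mm ahead of it and the grasp point (between the pads) lies 3 mm ahead of it (robot.tcp_to_tips is the distance from the TCP to the fingertips, in m); z points along the fingers, y is the direction in which the jaws open and shut (so a half turn about z gives the same grasp; the last joint's range is limited). The gripper opens to 85 mm and grips with 20 to 120 N. Pads are 22 mm wide; open, the fingers measure 114 mm over their backs; the gripper's body (76 mm by 85 mm) begins 54 mm behind the grasp point. The pads swing forward as they close: fully open they stand 13 mm farther back than shut.
Start: joints at [1.053, 0.053, 1.613, -0, 1.476, -0.119], TCP at [0.243, 0.576, 0.253] pointing down, gripper open.
Joint ranges: [-3.01, 3.01], [-1.01, 2.22], [0.06, 2.58], [-1.02, 4.17], [0.09, 2.62], [-3.14, 3.14]. Speed limits (rad/s): [2.57, 2.57, 3.14, 3.14, 3.14, 3.14].

## Interface

Orientations are given as [roll, pitch, yaw] about the fixed x, y, z axes, in that order (R = Rz(yaw) Ry(pitch) Rx(roll)).
In Python, from plant import robot, imaging gives the robot as it stands.
- The arm moves only by the tool move_arm, never from a script. Its argument "deltas" is a list of rows, each a list of 3 entries, a list of its own where there are three numbers: the shift along the world's x, y, z in m, then the turn, a rotation vector about the world's x, y, z in rad, then the opening, from -1 (shut) to 1 (fully open). In form: [[[tx, ty, tz], [ax, ay, az], gripper], ...]. A call has exactly 5 rows; each row shifts and turns the commanded pose from where the row before left it; what a row does not reach is not made up. A row lasts 1/10 s, in which the tool goes at most 50 mm and 8.59 degrees, less where a joint would pass 70% of its speed; a pose out of reach is approached as far as the arm can. A call is refused whole if a number of a shift passes 0.05 or a number of a turn 0.15, either way. A call with a gripper value outside its range is refused whole. The fingers move at their own pace and stop on an object; the grip force is fixed at half the most. Time passes only in rows, so rows that do not move let the fingers close, or fill a call up. It gives the time, the measured TCP pose, the force and the opening at its end, in the units of the state.
- robot.get_state(): the state, without advancing time (a new reading comes with each control period).
- imaging.read_camera(name): name is "scene" or "top"; returns a dict with "color" (400x640x3 uint8, red, green, blue), "intrinsics" (3x3 intrinsics, pixels), "origin" and "orientation" of the camera in the world. Camera axes: x right, y down, z forward; pixel columns grow to the right and rows downward; lengths in m; the calibration is good to about 2 mm. A picture is of the moment at which its call begins. There is no depth.
- robot.close_job(): hands the job in, once; it reports no verdict.
The state is a dict: "time_s": time; "joints": joint angles; "dq": joint speeds; "joint_torque": joint torques, N m; "tool_pos": TCP position; "ee_rot": TCP orientation; "contact_force": force on the tool from outside, world axes, zero at the start; "ft_torque": the same for the moment, N m; "opening": finger opening in m.
Only numpy, scipy, OpenCV 4.12 (cv2) and the standard library are available. Lean on these libraries where they do the work, as an engineer would, in place of code of your own. Each camera call takes 0.05 s, during which the arm holds its last target. There are 200 camera calls.

## Working session

There is one attempt and no reset: what is moved stays moved. The work goes in short steps, Python scripts to look and compute and a tool call to move; the robot and the scene stay as the last step left them, time stands still between calls to the robot, and variables do not carry over. Pictures are saved under pics/ and viewed, about 8 in all and at most 12, crops included, and the job is handed in when it is done.

Besides the shell and the picture viewer there is one more tool, called after "Emit:" as a command line: name --argument value ..., lists and objects as JSON in quotes. move_arm: Moves the arm, as the interface text tells. Its arguments: {"type":"object","properties":{"deltas":{"type":"array","items":{"type":"array"}}},"required":["deltas"]}

```bash
mkdir -p pics; ls; cat > h.py <<'E'
import numpy as np, cv2, json
from scipy.spatial.transform import Rotation as R
def shot(n,save=None):
    from plant import imaging
    c=imaging.read_camera(n)
    np.savez(f'cam_{n}.npz',K=c['intrinsics'],o=c['origin'],R=c['orientation'],im=c['color'])
    if save: cv2.imwrite(save,c['color'][:,:,::-1])
    return c
def cam(n):
    d=np.load(f'cam_{n}.npz'); r=np.array(d['R'])
    if r.shape!=(3,3): r=R.from_euler('xyz',r).as_matrix() if r.size==3 else R.from_quat(r).as_matrix()
    return d['K'],d['o'],r,d['im']
def ray(n,p):
    K,o,r,_=cam(n); d=r@np.linalg.solve(K,[p[0],p[1],1.]); return o,d/np.linalg.norm(d)
def onz(n,p,z):
    o,d=ray(n,p); return o+d*(z-o[2])/d[2]
def tri(p1,p2,n1='scene',n2='top'):
    o1,d1=ray(n1,p1);o2,d2=ray(n2,p2)
    t=np.linalg.lstsq(np.c_[d1,-d2],o2-o1,rcond=None)[0]
    a=o1+d1*t[0];b=o2+d2*t[1]; return (a+b)/2,np.linalg.norm(a-b)
def proj(n,X):
    K,o,r,_=cam(n); q=(np.atleast_2d(X)-o)@r@K.T; return q[:,:2]/q[:,2:]
E
python3 - <<'E'
from h import *
for n in('scene','top'):
    c=shot(n,f'pics/{n}0.png'); print(n,c['intrinsics'],c['origin'],c['orientation'])
from plant import robot; print(robot.get_state())
E
```

```text
pics
scene [[486.83327681   0.         313.54536776]
 [  0.         486.83327681 194.65124805]
 [  0.           0.           1.        ]] [0.96811992 0.79572911 0.91197618] [-2.30402907e+00  7.65447499e-04  2.64552885e+00]
top [[410.86852386   0.         324.52203574]
 [  0.         410.86852386 197.62080282]
 [  0.           0.           1.        ]] [0.42908458 0.01091658 1.36788491] [-3.05723689 -0.01632548 -1.59739494]
{'time_s': 0.1, 'joints': array([ 1.05297899e+00,  5.33264646e-02,  1.61417413e+00, -7.09495680e-06,
        1.47600852e+00, -1.18949934e-01]), 'dq': array([-1.69671344e-03, -4.29469316e-04, -4.11607068e-03,  4.31325221e-04,
       -2.60459112e-05,  3.01506594e-04]), 'joint_torque': array([-4.81870538e-04, -3.94903421e+01, -3.71363819e+01, -1.48870172e-04,
        3.92029207e-03,  5.68345456e-06]), 'tool_pos': array([0.24244162, 0.57548454, 0.25215342]), 'ee_rot': array([-3.13968889e+00, -2.20413920e-04,  2.74272572e+00]), 'contact_force': array([-0.57724209, -0.76777139, -0.07524997]), 'ft_torque': array([ 0.07074315, -0.03769892,  0.01922117]), 'opening': 0.08509643405117563}
```

View pics/scene0.png

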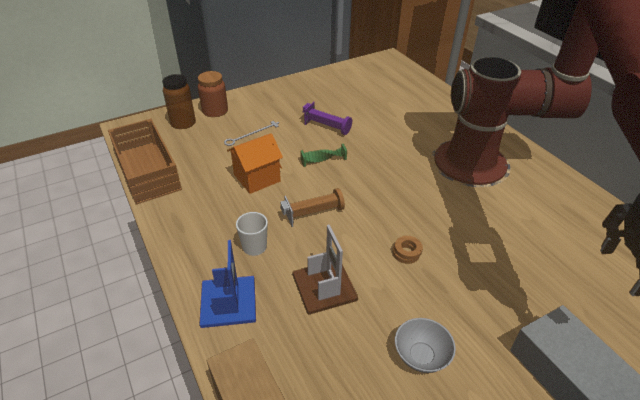

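View pics/top0.png

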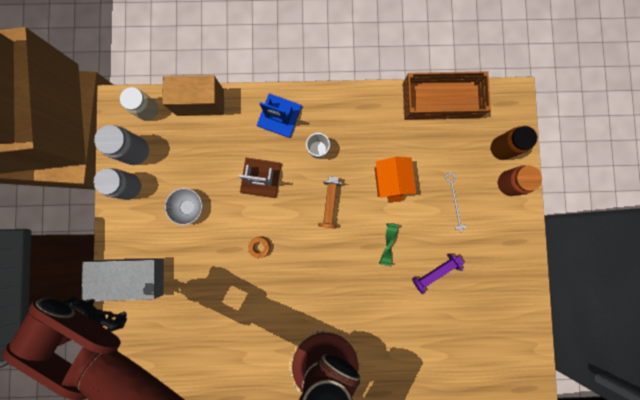

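The scene view shows the wooden perch at (312,207) and the aluminium upright with brown foot at (325,280). In the top view they are at (330,203) and (261,178). The look-alikes are the purple perch at scene (327,118) / top (439,273) and the blue upright at scene (229,290) / top (279,115). I choose the wooden perch and the brown-footed upright, and check them in one close crop.

```bash
python3 - <<'E'
from h import *
s=cam('scene')[3][:,:,::-1];t=cam('top')[3][:,:,::-1]
f=lambda im,x,y,w,h:cv2.resize(im[y:y+h,x:x+w],(400,300),interpolation=cv2.INTER_CUBIC)
cv2.imwrite('pics/crop1.png',np.vstack([np.hstack([f(s,270,170,80,60),f(s,280,222,120,90)]),np.hstack([f(t,300,170,80,60),f(t,230,150,80,60)])]))
E
```

```text
(no output)
```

View pics/crop1.png

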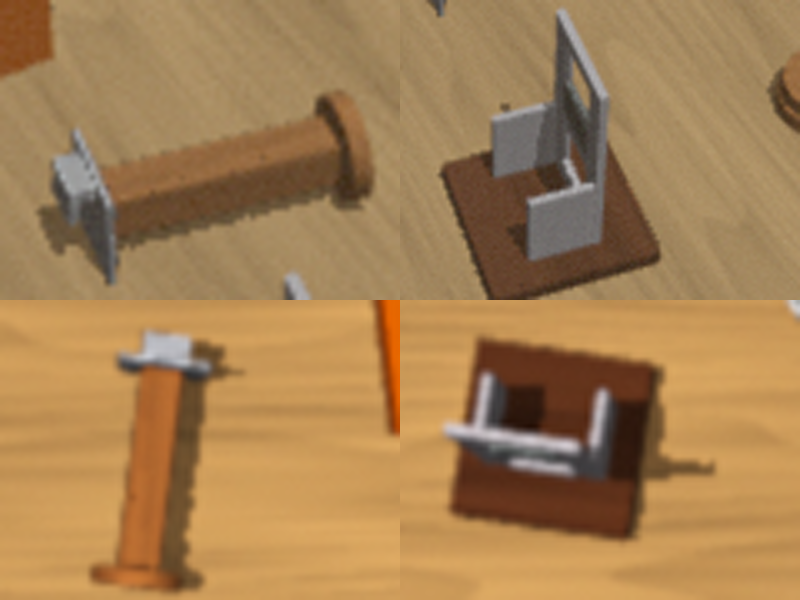

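The crop confirms the choice. The perch's steel plate and hook point away from the robot. The upright's open side faces the robot, with its gussets behind. Next I measure both.

```bash
cat > meas.py <<'E'
from h import *
def comp(im,roi,f):
    x,y,w,h=roi; hsv=cv2.cvtColor(im,cv2.COLOR_RGB2HSV).astype(int)
    m=np.zeros(im.shape[:2],np.uint8); m[y:y+h,x:x+w]=f(hsv)[y:y+h,x:x+w]
    n,l,s,_=cv2.connectedComponentsWithStats(m); k=1+np.argmax(s[1:,4]); return (l==k).astype(np.uint8)
E
python3 - <<'E'
from meas import *
t=cam('top')[3]; s=cam('scene')[3]
hs=lambda im,x,y: cv2.cvtColor(im,cv2.COLOR_RGB2HSV)[y,x]
print('perch',hs(t,330,205),'disc',hs(t,326,227),'table',hs(t,310,200),'sh',hs(t,338,210),'foot',hs(t,265,190),'scene perch',hs(s,312,205),'tab',hs(s,312,185),'foot',hs(s,340,295),'plate',hs(s,340,250), hs(t,250,178))
# top corners of plate
TL,_=tri((328,225.6),(239,175.7)); TR,_=tri((341.8,250.6),(266,179)); 
print('plate top tri',TL,_,TR)
for a in((328,225.6),(341.8,250.6)): print('sc@.162',onz('scene',a,.162))
for a in((239,175.7),(266,179)): print('top@.162',onz('top',a,.162))
# foot
f=lambda h:(h[...,2]<110)&(h[...,1]>100)&(h[...,0]<14)
for n,roi in(('top',(235,150,55,55)),('scene',(285,250,80,70))):
    m=comp(cam(n)[3],roi,f); c=max(cv2.findContours(m,0,2)[0],key=cv2.contourArea)
    hull=cv2.convexHull(c); ap=cv2.approxPolyDP(hull,3,True)[:,0]
    print(n,m.sum()); [print(p,onz(n,p,.015).round(4)) for p in ap]
E
```

```text
perch [ 13 189 174] disc [ 15 163 174] table [ 17 145 193] sh [ 17 151 140] foot [ 10 186 100] scene perch [ 14 145 141] tab [ 19 111 165] foot [ 14 139  97] plate [  0   3 166] [158   7 140]
plate top tri [0.6070099  0.22035599 0.21720689] 0.03684205933402958 [0.58407993 0.17879874 0.0934375 ]
sc@.162 [0.59233248 0.16545876 0.162     ]
sc@.162 [0.60284985 0.24077125 0.162     ]
top@.162 [0.60171818 0.2389623  0.162     ]
top@.162 [0.58997055 0.15967972 0.162     ]
top 877
[246 159] [0.6781 0.2431 0.015 ]
[280 164] [0.6586 0.1307 0.015 ]
[274 197] [0.5491 0.1524 0.015 ]
[241 191] [0.5717 0.2607 0.015 ]
scene 1251
[356 298] [0.5753 0.2672 0.015 ]
[309 313] [0.6859 0.2521 0.015 ]
[293 272] [0.6658 0.1346 0.015 ]
[342 266] [0.5557 0.1737 0.015 ]
```

```bash
cat > edges.py <<'E'
from meas import *
foot=lambda h:(h[...,2]<112)&(h[...,1]>100)&(h[...,0]<15)
bar=lambda h:(h[...,1]>168)&(h[...,2]>120)
grey=lambda h:(h[...,1]<60)
def pts(n,roi,f,z):
    m=comp(cam(n)[3],roi,f); c=max(cv2.findContours(m,0,1)[0],key=cv2.contourArea)[:,0]
    return np.array([onz(n,p,z)[:2] for p in c])
def rect(P): # world min-area rect: centre, size, angle
    (c,s,a)=cv2.minAreaRect((P*1000).astype(np.float32)); return np.round(c,1),np.round(s,1),round(a,2)
E
python3 - <<'E'
from edges import *
P=pts('top',(235,150,55,55),foot,.015); print('foot top',rect(P))
P=pts('scene',(285,250,80,70),foot,.015); print('foot sc',rect(P))
print('plate tri',tri((328,225.6),(266,179)),tri((341.8,250.6),(239,175.7)))
# plate front edge in top: per column highest (smallest row) grey
for n,roi in (('top',(236,165,40,22)),):
    m=comp(cam(n)[3],roi,grey); r0,c0=165,236
    print('\n'.join(''.join('#' if v else '.' for v in m[r,232:280]) for r in range(163,190)))
m=comp(cam('top')[3],(312,170,40,62),bar)
print('\n'.join(str(r)+''.join('#' if v else '.' for v in m[r,312:350]) for r in range(176,232)))
m=comp(cam('top')[3],(318,170,30,20),grey)
print('\n'.join(str(r)+''.join('#' if v else '.' for v in m[r,312:350]) for r in range(174,190)))
m=comp(cam('scene')[3],(275,185,40,45),grey)
print('\n'.join(str(r)+''.join('#' if v else '.' for v in m[r,275:315]) for r in range(192,230)))
E
```

```text
foot top (array([614.3, 196.1]), array([118.9, 116.7]), 80.11)
foot sc (array([620.2, 202.7]), array([123.9, 119.9]), 80.15)
plate tri (array([0.59017064, 0.16065984, 0.15670933]), np.float64(0.0012038556110818166)) (array([0.60195733, 0.23934349, 0.16010093]), np.float64(7.889772929369626e-05))
................................................
................................................
..............###...............................
..............####..............................
..............#####.............................
..............#####...................##........
..............#####..................###........
.............######..................####.......
.............######..................####.......
.............######..................####.......
.............#####..................#####.......
............######..................#####.......
.......############.................#####.......
.......##################...........####........
........#####################.......####........
..........########################..####........
............#######
[... 4515 characters left out ...]
.........#..######......................
215............######......................
216............######......................
217.............#####......................
218..............####......................
219..............####......................
220..............####......................
221...............###......................
222...............###......................
223................##......................
224................##......................
225.................#......................
226.................#......................
227........................................
228........................................
229........................................
```

```bash
python3 - <<'E'
from edges import *
m=comp(cam('top')[3],(312,170,40,62),bar)
C=[]
for r in range(185,222):
    c=np.where(m[r])[0]; C.append(onz('top',(c.mean(),r),.045)[:2])
C=np.array(C); vx,vy,x0,y0=cv2.fitLine((C*1000).astype(np.float32),2,0,.01,.01).ravel()
if vx<0: vx,vy=-vx,-vy
yaw=np.arctan2(vy,vx); print('perch yaw deg',np.degrees(yaw),x0,y0)
d=np.array([vx,vy])
# bar ends (top face, z .045): far row 183.5, near: disc upper rim at row ~222.5; disc top z=.060; plate top z .060
for nm,p,z in(('bar far',(331.5,183.5),.045),('disc rim front',(324,222.7),.06),('disc rim back',(324,226.5),.06),('plate top',(330,181.5),.06),('lip far end top',(333,176.3),.058)):
    print(nm,onz('top',p,z)[:2]*1000@d - np.array([x0,y0])@d)
# heights by two views: plate corners  scene upper corner (284.3,196) ; hook top far corners
print(tri((284.5,195.8),(343.5,183)), tri((284.5,195.8),(324,181.5)))
X=np.array([x0,y0])/1000
for k in(0,): 
    L=X@np.array([-vy,vx]); print('lateral',L, 'origin along', X@d)
import cv2
s=cam('scene')[3][:,:,::-1].copy()
E
```

```text
perch yaw deg -8.349396 522.57666 -29.877876
bar far 63.559367990087026
disc rim front -65.69825703159881
disc rim back -77.66261856868488
plate top 67.55123126970693
lip far end top 85.68808709343841
(array([ 0.58481816, -0.07558127,  0.05350959]), np.float64(0.001249848293868373)) (array([ 0.59633137, -0.01830133,  0.10228567]), np.float64(0.02419326259649609))
lateral 0.046321772 origin along 0.52137643
```

Emit:
move_arm --deltas '[[[0.02,-0.04,0],[0,0,0.017],1],[[0.02,-0.04,0],[0,0,0.017],1],[[0.02,-0.04,0],[0,0,0.017],1],[[0.02,-0.04,0],[0,0,0.017],1],[[0.02,-0.04,0],[0,0,0.017],1]]'

```text
time_s: 0.6
tool_pos: [0.3429, 0.3742, 0.2528]
ee_rot: [-3.141, -0.0, 2.829]
contact_force: [0.1, -0.0, -1.0]
opening: 0.0854
```

Emit:
move_arm --deltas '[[[0.02,-0.04,0],[0,0,0.017],1],[[0.02,-0.04,0],[0,0,0.017],1],[[0.02,-0.04,0],[0,0,0.017],1],[[0.02,-0.04,0],[0,0,0.017],1],[[0.02,-0.04,0],[0,0,0.017],1]]'

```text
time_s: 1.1
tool_pos: [0.4429, 0.1742, 0.2529]
ee_rot: [-3.142, -0.0, 2.914]
contact_force: [0.0, 0.3, -0.2]
opening: 0.0855
```

Emit:
move_arm --deltas '[[[0.02,-0.04,0],[0,0,0.017],1],[[0.02,-0.04,0],[0,0,0.017],1],[[0.02,-0.04,0],[0,0,0.017],1],[[0.02,-0.04,0],[0,0,0.017],1],[[0.01,-0.03,0],[0,0,0.017],1]]'

```text
time_s: 1.6
tool_pos: [0.5333, -0.0165, 0.2528]
ee_rot: [-3.141, -0.001, 2.997]
contact_force: [0.6, 0.8, -0.2]
opening: 0.0854
```

Emit:
move_arm --deltas '[[[0.007,-0.016,-0.02],[0,0,0],1],[[0,0,-0.045],[0,0,0],1],[[0,0,-0.045],[0,0,0],1],[[0,0,-0.035],[0,0,0],1],[[0,0,0],[0,0,0],1]]'

```text
time_s: 2.1
tool_pos: [0.5348, -0.0292, 0.1016]
ee_rot: [3.141, -0.013, 2.998]
contact_force: [-1.1, 0.0, -0.1]
opening: 0.0855
```

```bash
python3 - <<'E'
from h import *
shot('top');shot('scene')
s=cam('scene')[3][:,:,::-1];t=cam('top')[3][:,:,::-1]
f=lambda im,x,y,w,h:cv2.resize(im[y:y+h,x:x+w],(400,400),interpolation=cv2.INTER_CUBIC)
cv2.imwrite('pics/c2.png',np.hstack([f(s,260,140,110,110),f(t,285,160,90,90)]))
E
```

```text
(no output)
```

View pics/c2.png

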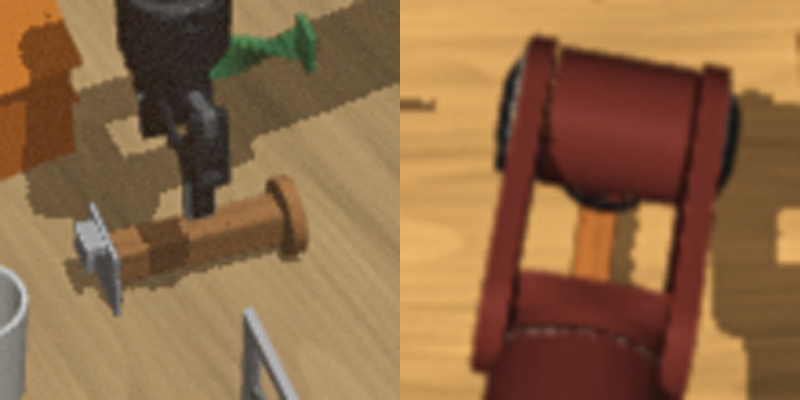

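The gripper is above the bar and straddling it. The house, to the left in the crop, is clear.

```bash
python3 - <<'E'
from plant import robot; s=robot.get_state(); print(s['tool_pos'],s['ee_rot'],s['joints'],s['time_s'])
E
```

```text
[ 0.53939504 -0.02998555  0.10821856] [ 3.14151066e+00 -1.36989971e-03  2.99778579e+00] [-1.93325693e-01 -1.13886855e-02  1.93148656e+00  1.49804904e-05
  1.22286706e+00 -1.62032022e+00] 2.2
```

Emit:
move_arm --deltas '[[[0.001,-0.002,-0.015],[0,0,0],1],[[0,0,-0.02],[0,0,0],1],[[0,0,-0.02],[0,0,0],1],[[0,0,-0.018],[0,0,0],1],[[0,0,0],[0,0,0],1]]'

```text
time_s: 2.7
tool_pos: [0.54, -0.032, 0.0342]
ee_rot: [3.142, -0.002, 2.998]
contact_force: [-0.7, 0.2, 0.2]
opening: 0.0856
```

Emit:
move_arm --deltas '[[[0,0,0],[0,0,0],0],[[0,0,0],[0,0,0],-0.5],[[0,0,0],[0,0,0],-1],[[0,0,0],[0,0,0],-1],[[0,0,0],[0,0,0],-1]]'

```text
time_s: 3.2
tool_pos: [0.5417, -0.0322, 0.0367]
ee_rot: [-3.142, 0.002, 2.998]
contact_force: [-0.9, 0.5, 5.7]
opening: 0.027
```

Emit:
move_arm --deltas '[[[0,0,0],[0,0,0],-1],[[0,0,0],[0,0,0],-1],[[0,0,0],[0,0,0],-1],[[0,0,0],[0,0,0],-1],[[0,0,0],[0,0,0],-1]]'

```text
time_s: 3.7
tool_pos: [0.5417, -0.0323, 0.0367]
ee_rot: [-3.141, 0.002, 2.998]
contact_force: [-0.5, 0.6, 5.3]
opening: 0.0269
```

Emit:
move_arm --deltas '[[[0,0,0.01],[0,0,0],-1],[[0,0,0.02],[0,0,0],-1],[[-0.01,0,0.02],[0,0,-0.009],-1],[[-0.014,0,0.02],[0,0,-0.009],-1],[[-0.014,0,0.02],[0,0,-0.009],-1]]'

```text
time_s: 4.2
tool_pos: [0.5014, -0.0319, 0.1253]
ee_rot: [3.142, -0.002, 2.971]
contact_force: [-0.1, -0.4, -1.4]
opening: 0.0273
```

Emit:
move_arm --deltas '[[[0,0.02,0],[0,0,0],-1],[[0,0.03,0],[0,0,0],-1],[[0,0.03,0],[0,0,0],-1],[[0,0.03,0],[0,0,0],-1],[[0,0.03,0],[0,0,0],-1]]'

```text
time_s: 4.7
tool_pos: [0.5016, 0.109, 0.1247]
ee_rot: [-3.141, -0.001, 2.971]
contact_force: [0.9, -0.1, -2.5]
opening: 0.027
```

Emit:
move_arm --deltas '[[[0,0.03,0],[0,0,0],-1],[[0,0.03,0],[0,0,0],-1],[[0,0.03,0],[0,0,0],-1],[[0,0.018,0],[0,0,0],-1],[[0,0,0],[0,0,0],-1]]'

```text
time_s: 5.2
tool_pos: [0.5016, 0.2176, 0.1246]
ee_rot: [-3.141, -0.002, 2.974]
contact_force: [-0.8, -0.6, -2.9]
opening: 0.027
```

```bash
python3 - <<'E'
from h import *
shot('top');shot('scene')
s=cam('scene')[3][:,:,::-1];t=cam('top')[3][:,:,::-1]
f=lambda im,x,y,w,h:cv2.resize(im[y:y+h,x:x+w],(400,400),interpolation=cv2.INTER_CUBIC)
cv2.imwrite('pics/c3.png',np.hstack([f(s,310,200,100,100),f(t,225,150,80,80)]))
from plant import robot; s=robot.get_state(); print(s['tool_pos'],s['ee_rot'],s['contact_force'],s['ft_torque'],s['time_s'])
E
```

```text
[0.50193062 0.21577354 0.12462269] [-3.14037472e+00 -1.28565889e-03  2.97181004e+00] [ 0.30926601 -0.29589986 -2.62565098] [-0.02047733 -0.05935342 -0.02712734] 5.3
```

View pics/c3.png

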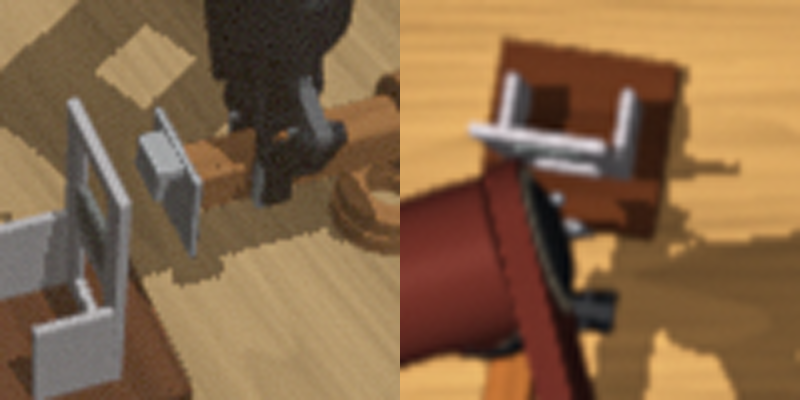

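The hook (scene crop 160,160) faces the slot (95,210), and the perch looks level. I compare predicted corners with the seen ones.

```bash
cat > pred.py <<'E'
from h import *
U=np.array([.596,.1995,0]);u=-9.7
def up(*p): return U+R.from_euler('z',u,degrees=True).apply(p)
def perch(s,p,off=.0213,dz=.0067):
    yaw=s['ee_rot'][2]-np.pi
    r=R.from_euler('z',yaw)
    return np.array(s['tool_pos'])-[0,0,dz]+r.apply(np.array(p)-[off,0,0])
E
python3 - <<'E'
from pred import *
from plant import robot; s=robot.get_state()
f=lambda X:(proj('scene',X)[0]-[310,200])*4
for y,z in((-30,30),(30,30),(30,-30)): print('perch plate',y,z,f(perch(s,(.074,y/1e3,z/1e3))))
print('hook top far', f(perch(s,(.091,.015,.028))),f(perch(s,(.091,-.015,.028))),'tip +y',f(perch(s,(.091,.015,.006))))
for p in((-.003,-.04,.162),(-.003,.04,.162),(.003,-.04,.162),(.003,.04,.162),(.003,.04,.015)): print('up',p,f(up(*p)))
for p in((.003,-.022,.15),(.003,.022,.15)): print('slot',p,f(up(*p)))
print('catch',f(up(.0035,.021,.112)),f(up(.0035,-.021,.112)))
g=lambda X:(proj('top',X)[0]-[225,150])*5
for p in((-.003,-.04,.162),(-.003,.04,.162),(.003,-.04,.162),(.003,.04,.162)): print('top',p,g(up(*p)))
d=up(0,0,0)-perch(s,(0,0,0)); print('bar local',-R.from_euler('z',-u,degrees=True).apply(d),np.degrees(s['ee_rot'][2]-np.pi))
E
```

```text
perch plate -30 30 [151.4918394  106.89281594]
perch plate 30 30 [193.83156823 184.69068498]
perch plate 30 -30 [187.12060066 258.66825975]
hook top far [152.90353964 174.86019239] [132.28926493 135.6678234 ] tip +y [150.97861927 202.58052679]
up (-0.003, -0.04, 0.162) [77.22200574 92.89697203]
up (-0.003, 0.04, 0.162) [131.00857747 198.50677412]
up (0.003, -0.04, 0.162) [66.77459006 95.44752987]
up (0.003, 0.04, 0.162) [120.0467348  201.35346861]
up (0.003, 0.04, 0.015) [110.71497346 375.95698183]
slot (0.003, -0.022, 0.15) [ 77.78193964 133.80231311]
slot (0.003, 0.022, 0.15) [106.8199038  192.03290249]
catch [103.07268591 238.53248812] [ 76.09528993 182.94244896]
top (-0.003, -0.04, 0.162) [203.56620222 151.20606985]
top (-0.003, 0.04, 0.162) [ 69.22816601 131.77426549]
top (0.003, -0.04, 0.162) [205.13664059 141.2170179 ]
top (0.003, 0.04, 0.162) [ 70.85603247 121.79074291]
bar local [-0.11676643  0.00020154  0.11792269] -9.727826946525145
```

Emit:
move_arm --deltas '[[[0,0,-0.003],[0,0,0],-1],[[0.01,-0.0017,0],[0,0,0],-1],[[0.01,-0.0017,0],[0,0,0],-1],[[0.01,-0.0017,0],[0,0,0],-1],[[0,0,0],[0,0,0],-1]]'

```text
time_s: 5.8
tool_pos: [0.5346, 0.2102, 0.1228]
ee_rot: [3.141, 0.001, 2.969]
contact_force: [-0.2, -0.1, -3.1]
opening: 0.0279
```

Emit:
move_arm --deltas '[[[0.002,-0.0003,0],[0,0,0],-1],[[0.002,-0.0003,0],[0,0,0],-1],[[0.002,-0.0003,0],[0,0,0],-1],[[0.001,-0.0002,0],[0,0,0],-1],[[0,0,0],[0,0,0],-1]]'

```text
time_s: 6.3
tool_pos: [0.5397, 0.2098, 0.1223]
ee_rot: [3.142, 0.0, 2.971]
contact_force: [0.0, -0.1, -2.6]
opening: 0.0274
```

```bash
python3 - <<'E'
from h import *
shot('top');shot('scene')
s=cam('scene')[3][:,:,::-1];t=cam('top')[3][:,:,::-1]
f=lambda im,x,y,w,h:cv2.resize(im[y:y+h,x:x+w],(500,500),interpolation=cv2.INTER_CUBIC)
cv2.imwrite('pics/c4.png',f(s,310,210,70,70))
from plant import robot; s=robot.get_state(); print(s['tool_pos'],s['ee_rot'],s['contact_force'],s['ft_torque'],s['time_s'])
E
```

```text
[0.5395794  0.20979912 0.12229605] [-3.14157914e+00 -8.31654666e-05  2.97093319e+00] [ 0.15597564 -0.3272595  -3.68319958] [ 0.01690074 -0.02809165 -0.01364158] 6.4
```

View pics/c4.png

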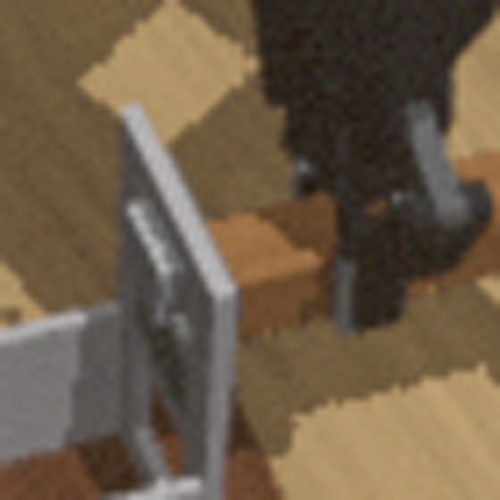

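The hook's grey end fills the slot at crop (150,250), clear of its sides, and there is no contact force yet. I probe forward.

Emit:
move_arm --deltas '[[[0.001,-0.0002,0],[0,0,0],-1],[[0.001,-0.0002,0],[0,0,0],-1],[[0.001,-0.0002,0],[0,0,0],-1],[[0,0,0],[0,0,0],-1],[[0,0,0],[0,0,0],-1]]'

```text
time_s: 6.9
tool_pos: [0.5425, 0.2092, 0.1222]
ee_rot: [-3.141, -0.001, 2.971]
contact_force: [-1.4, 0.8, -2.1]
opening: 0.0274
```

Emit:
move_arm --deltas '[[[0.001,-0.0002,0],[0,0,0],-1],[[0.0005,-0.0001,0],[0,0,0],-1],[[0.0005,-0.0001,0],[0,0,0],-1],[[0,0,0],[0,0,0],-1],[[0,0,0],[0,0,0],-1]]'

```text
time_s: 7.4
tool_pos: [0.5427, 0.2091, 0.1218]
ee_rot: [-3.141, -0.005, 2.971]
contact_force: [-7.5, 1.9, 1.1]
opening: 0.0273
```

Contact came where the plate should meet the upright. I back off about 1 mm and lower.

Emit:
move_arm --deltas '[[[-0.0012,0.0002,0],[0,0,0],-1],[[0,0,-0.004],[0,0,0],-1],[[0,0,-0.004],[0,0,0],-1],[[0,0,-0.004],[0,0,0],-1],[[0,0,0],[0,0,0],-1]]'

```text
time_s: 7.9
tool_pos: [0.5426, 0.209, 0.1093]
ee_rot: [-3.141, -0.002, 2.971]
contact_force: [-3.5, 1.2, -5.0]
opening: 0.0275
```

Emit:
move_arm --deltas '[[[0,0,-0.003],[0,0,0],-1],[[0,0,-0.002],[0,0,0],-1],[[0,0,-0.002],[0,0,0],-1],[[0,0,-0.001],[0,0,0],-1],[[0,0,0],[0,0,0],-1]]'

```text
time_s: 8.4
tool_pos: [0.5426, 0.2091, 0.102]
ee_rot: [-3.141, -0.002, 2.971]
contact_force: [-6.1, 1.0, -1.5]
opening: 0.0275
```

The lip is below the catch top with no upward force, so the hook straddles the catch. I press down.

Emit:
move_arm --deltas '[[[-0.0004,0,-0.002],[0,0,0],-1],[[0,0,-0.002],[0,0,0],-1],[[0,0,-0.002],[0,0,0],-1],[[0,0,0],[0,0,0],-1],[[0,0,0],[0,0,0],-1]]'

```text
time_s: 8.9
tool_pos: [0.5426, 0.2091, 0.0969]
ee_rot: [-3.141, -0.001, 2.971]
contact_force: [-6.8, 0.7, 1.7]
opening: 0.0272
```

Emit:
move_arm --deltas '[[[0,0,-0.002],[0,0,0],-1],[[0,0,-0.002],[0,0,0],-1],[[0,0,-0.002],[0,0,0],-1],[[0,0,0],[0,0,0],-1],[[0,0,0],[0,0,0],-1]]'

```text
time_s: 9.4
tool_pos: [0.5426, 0.2091, 0.0911]
ee_rot: [-3.141, -0.002, 2.971]
contact_force: [-8.0, -0.3, 3.9]
opening: 0.0277
```

Emit:
move_arm --deltas '[[[0,0,-0.002],[0,0,0],-1],[[0,0,-0.001],[0,0,0],-1],[[0,0,-0.001],[0,0,0],-1],[[0,0,0],[0,0,0],-1],[[0,0,0],[0,0,0],-1]]'

```text
time_s: 9.9
tool_pos: [0.5426, 0.2091, 0.0872]
ee_rot: [-3.141, -0.002, 2.971]
contact_force: [-8.1, 0.2, 4.2]
opening: 0.0271
```

```bash
python3 - <<'E'
from h import *
shot('top');shot('scene')
s=cam('scene')[3][:,:,::-1];t=cam('top')[3][:,:,::-1]
f=lambda im,x,y,w,h:cv2.resize(im[y:y+h,x:x+w],(500,500),interpolation=cv2.INTER_CUBIC)
cv2.imwrite('pics/c5.png',f(s,310,210,90,90))
from plant import robot; s=robot.get_state(); print(s['tool_pos'],s['ee_rot'],s['contact_force'],s['ft_torque'],s['time_s'])
E
```

```text
[0.5425937  0.20914404 0.0872342 ] [-3.14129222e+00 -1.58688420e-03  2.97114776e+00] [-8.63418669  0.97413676  4.24699099] [-0.00991617  0.91619812  0.07350665] 10.0
```

View pics/c5.png

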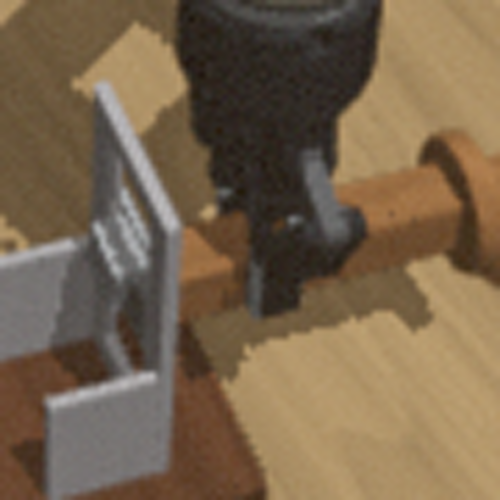

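The hook's lip is visible behind the plate at crop (115,245), with the slot free above it. I keep pressing until the stop shows in the force.

Emit:
move_arm --deltas '[[[-0.0004,0,-0.001],[0,0,0],-1],[[0,0,-0.001],[0,0,0],-1],[[0,0,0],[0,0,0],-1],[[0,0,0],[0,0,0],-1],[[0,0,0],[0,0,0],-1]]'

```text
time_s: 10.5
tool_pos: [0.5426, 0.2092, 0.0864]
ee_rot: [-3.141, -0.001, 2.971]
contact_force: [-10.6, -0.6, 9.2]
opening: 0.0272
```

Emit:
move_arm --deltas '[[[0,0,-0.001],[0,0,0],-1],[[0,0,-0.001],[0,0,0],-1],[[0,0,0],[0,0,0],-1],[[0,0,0],[0,0,0],-1],[[0,0,0],[0,0,0],-1]]'

```text
time_s: 11.0
tool_pos: [0.5426, 0.2091, 0.0854]
ee_rot: [-3.141, -0.001, 2.971]
contact_force: [-14.7, -2.1, 14.4]
opening: 0.0275
```

Emit:
move_arm --deltas '[[[-0.0005,0,-0.002],[0,0,0],-1],[[0,0,-0.002],[0,0,0],-1],[[0,0,0],[0,0,0],-1],[[0,0,0],[0,0,0],-1],[[0,0,0],[0,0,0],-1]]'

```text
time_s: 11.5
tool_pos: [0.5421, 0.2094, 0.0831]
ee_rot: [-3.141, -0.002, 2.971]
contact_force: [-19.3, -1.5, 23.9]
opening: 0.0268
```

```bash
python3 - <<'E'
from h import *
shot('scene')
s=cam('scene')[3][:,:,::-1]
f=lambda im,x,y,w,h:cv2.resize(im[y:y+h,x:x+w],(600,500),interpolation=cv2.INTER_CUBIC)
cv2.imwrite('pics/c6.png',f(s,310,210,108,90))
from plant import robot; s=robot.get_state(); print(s['tool_pos'],s['ee_rot'],s['contact_force'],s['ft_torque'],s['time_s'])
E
```

```text
[0.54214035 0.20934391 0.0830881 ] [-3.14104927e+00 -1.95430036e-03  2.97053526e+00] [-20.42826586  -1.77717024  23.32109887] [-0.50905433  2.48852058 -0.21386747] 11.55
```

View pics/c6.png

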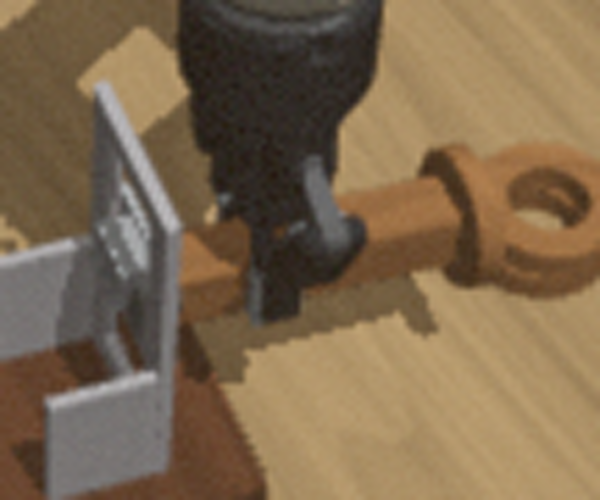

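The hook has stayed at its level since the last picture, (125,240) here. The disc end dropped slightly, so the perch pivots 2–3° in the grip while the force climbs to 24 N. The catch is most likely at its stop. I unload and release, then press once more with closed fingertips beside the plate to be certain.

Emit:
move_arm --deltas '[[[0,0,0.002],[0,0,0],-1],[[0,0,0.002],[0,0,0],-1],[[0,0,0.001],[0,0,0],-1],[[0,0,0],[0,0,0],-1],[[0,0,0],[0,0,0],-1]]'

```text
time_s: 12.05
tool_pos: [0.5421, 0.2092, 0.0836]
ee_rot: [3.141, -0.001, 2.971]
contact_force: [-5.4, 2.8, 0.3]
opening: 0.0275
```

Emit:
move_arm --deltas '[[[0,0,0],[0,0,0],-0.2],[[0,0,0],[0,0,0],0],[[0,0,0],[0,0,0],0.3],[[0,0,0],[0,0,0],0.3],[[0,0,0],[0,0,0],0.3]]'

```text
time_s: 12.55
tool_pos: [0.5426, 0.2089, 0.0835]
ee_rot: [3.141, 0.001, 2.971]
contact_force: [0.5, -0.0, -0.8]
opening: 0.0558
```

Emit:
move_arm --deltas '[[[0,0,0.01],[0,0,0],0.3],[[0,0,0.02],[0,0,0],0.3],[[0,0,0.02],[0,0,0],0.3],[[0,0,0.02],[0,0,0],0.3],[[0,0,0],[0,0,0],0.3]]'

```text
time_s: 13.05
tool_pos: [0.5446, 0.2095, 0.1578]
ee_rot: [3.139, 0.007, 2.971]
contact_force: [-0.0, 0.7, 0.1]
opening: 0.0558
```

```bash
python3 - <<'E'
from pred import *
shot('scene')
s=cam('scene')[3][:,:,::-1]
f=lambda im,x,y,w,h:cv2.resize(im[y:y+h,x:x+w],(600,500),interpolation=cv2.INTER_CUBIC)
im=f(s,310,210,108,90)
cv2.imwrite('pics/c7.png',im)
g=lambda X:((proj('scene',X)[0]-[310,210]+.5)*5.5556).round(0)
for z in(.108,.120):
  print(z,'neck/lip top',g(up(.014,-.015,z)),g(up(.014,.015,z)),'lip bottom',g(up(.014,-.015,z-.022)),g(up(.014,.015,z-.022)))
for y in(-.04,.04): print('plate top',g(up(.003,y,.162)),g(up(-.003,y,.162)))
print('slot bottom/top',g(up(.003,.022,.098)),g(up(.003,.022,.15)),g(up(.003,-.022,.15)))
print('plate bottom right',g(up(.003,.04,.015)))
from plant import robot; s=robot.get_state(); print(s['tool_pos'],s['ee_rot'],s['contact_force'],s['time_s'])
E
```

```text
0.108 neck/lip top [ 88. 225.] [115. 281.] lip bottom [ 88. 262.] [113. 317.]
0.12 neck/lip top [ 89. 205.] [115. 260.] lip bottom [ 88. 242.] [114. 297.]
plate top [96. 80.] [110.  76.]
plate top [170. 227.] [185. 223.]
slot bottom/top [147. 304.] [151. 214.] [111. 133.]
plate bottom right [157. 469.]
[0.5434919  0.20925503 0.155642  ] [3.13982547 0.00417868 2.97081133] [-0.05853716 -0.81914539  0.03639933] 13.1
```

View pics/c7.png

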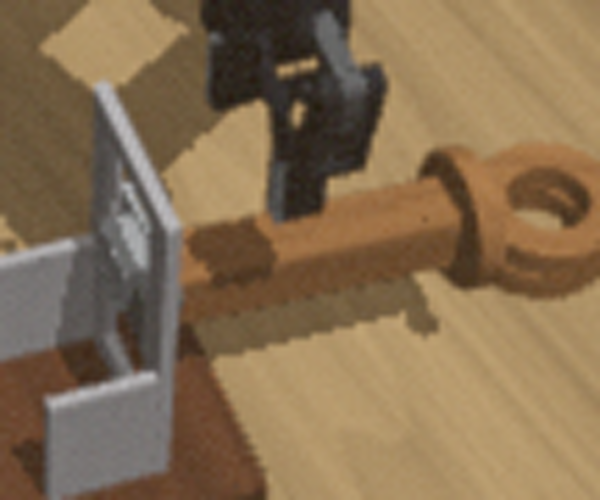

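Emit:
move_arm --deltas '[[[0,0,0.03],[0,0,0],-1],[[0,-0.04,0.02],[0,0,0],-1],[[0,-0.04,0],[0,0,0],-1],[[0,-0.04,0],[0,0,0],-1],[[0,-0.03,0],[0,0,0],-1]]'

```text
time_s: 13.6
tool_pos: [0.5414, 0.057, 0.202]
ee_rot: [-3.141, -0.002, 2.97]
contact_force: [-0.0, -0.7, 0.1]
opening: 0.0001
```

```bash
python3 - <<'E'
from pred import *
shot('scene');shot('top')
s=cam('scene')[3][:,:,::-1];t=cam('top')[3][:,:,::-1]
f=lambda im,x,y,w,h,W,H:cv2.convertScaleAbs(cv2.resize(im[y:y+h,x:x+w],(W,H),interpolation=cv2.INTER_CUBIC),alpha=1.3)
cv2.imwrite('pics/c8.png',np.hstack([f(s,318,222,33,50,396,600),f(t,230,150,50,75,400,600)]))
from plant import robot; s=robot.get_state(); print(s['tool_pos'],s['time_s'])
E
```

```text
[0.54152045 0.05602275 0.20182008] 13.7
```

View pics/c8.png

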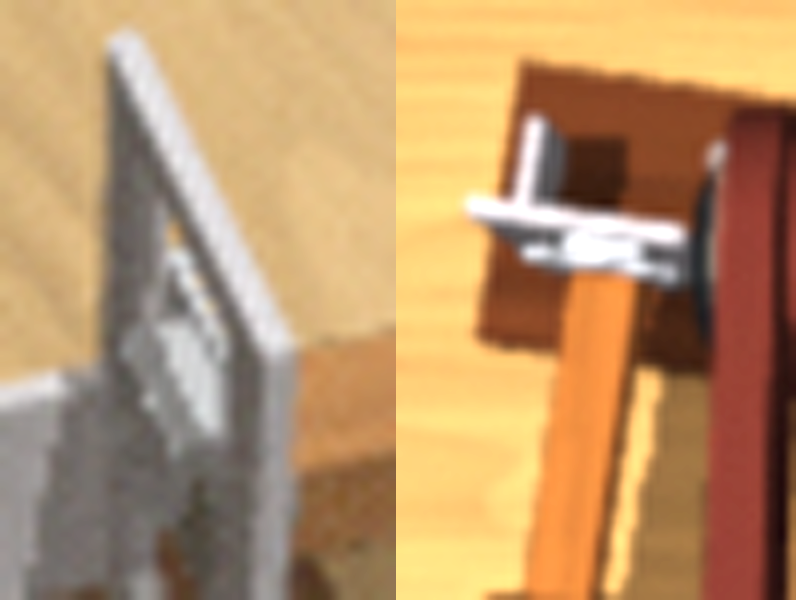

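In the left half, the neck's top (195,370), the lip's outer edge (130,345)–(178,448) and the plate's top edge behind the slot are all visible. The lip matches the pressed height of about 0.108 m, pulled back by the normal sag. In the top half, the bar runs straight out from the upright at (590,420). I press again close to the plate with closed fingertips.

Emit:
move_arm --deltas '[[[0.01,0.04,0],[0,0,0],-1],[[0.012,0.04,0],[0,0,0],-1],[[0,0.04,0],[0,0,0],-1],[[0,0.0295,0],[0,0,0],-1],[[0,0,-0.03],[0,0,0],-1]]'

```text
time_s: 14.2
tool_pos: [0.5662, 0.2133, 0.1768]
ee_rot: [3.137, 0.007, 2.975]
contact_force: [0.6, 0.7, 0.4]
opening: -0.0
```

Emit:
move_arm --deltas '[[[0,0,-0.03],[0,0,0],-1],[[0,0,-0.012],[0,0,0],-1],[[0,0,-0.004],[0,0,0],-1],[[0,0,-0.004],[0,0,0],-1],[[0,0,0],[0,0,0],-1]]'

```text
time_s: 14.7
tool_pos: [0.5647, 0.2085, 0.1241]
ee_rot: [3.141, 0.001, 2.971]
contact_force: [1.1, -0.2, -0.1]
opening: 0.0
```

Emit:
move_arm --deltas '[[[0,-0.0025,-0.002],[0,0,0],-1],[[0,0,-0.002],[0,0,0],-1],[[0,0,-0.002],[0,0,0],-1],[[0,0,0],[0,0,0],-1],[[0,0,0],[0,0,0],-1]]'

```text
time_s: 15.2
tool_pos: [0.5642, 0.2059, 0.1173]
ee_rot: [3.142, -0.0, 2.971]
contact_force: [0.1, -0.5, -0.0]
opening: -0.0002
```

Emit:
move_arm --deltas '[[[0,0,-0.001],[0,0,0],-1],[[0,0,-0.001],[0,0,0],-1],[[0,0,-0.001],[0,0,0],-1],[[0,0,0],[0,0,0],-1],[[0,0,0],[0,0,0],-1]]'

```text
time_s: 15.7
tool_pos: [0.5643, 0.2061, 0.1152]
ee_rot: [3.142, 0.0, 2.971]
contact_force: [-3.6, -0.7, 5.5]
opening: -0.0002
```

Emit:
move_arm --deltas '[[[0,0,-0.001],[0,0,0],-1],[[0,0,-0.001],[0,0,0],-1],[[0,0,0],[0,0,0],-1],[[0,0,0],[0,0,0],-1],[[0,0,0],[0,0,0],-1]]'

```text
time_s: 16.2
tool_pos: [0.5644, 0.2061, 0.115]
ee_rot: [-3.141, -0.0, 2.971]
contact_force: [-7.2, -1.3, 13.0]
opening: 0.0
```

Emit:
move_arm --deltas '[[[0,0,-0.001],[0,0,0],-1],[[0,0,-0.001],[0,0,0],-1],[[0,0,0],[0,0,0],-1],[[0,0,0],[0,0,0],-1],[[0,0,0],[0,0,0],-1]]'

```text
time_s: 16.7
tool_pos: [0.5645, 0.2062, 0.1148]
ee_rot: [-3.141, -0.0, 2.971]
contact_force: [-12.4, -2.6, 22.3]
opening: -0.0
```

It is a solid stop: 17 N more moved it only 0.4 mm. I retreat and check.

Emit:
move_arm --deltas '[[[0,0,0.006],[0,0,0],-1],[[0,0,0.02],[0,0,0],-1],[[0,0,0.03],[0,0,0],-1],[[0,0,0.04],[0,0,0],-1],[[0,0,0.02],[0,0,0],-1]]'

```text
time_s: 17.2
tool_pos: [0.5655, 0.2062, 0.2299]
ee_rot: [3.14, 0.005, 2.971]
contact_force: [-0.4, 0.8, 1.3]
opening: -0.0001
```

Emit:
move_arm --deltas '[[[-0.01,-0.04,0.02],[0,0,0],-1],[[-0.01,-0.04,0.02],[0,0,0],-1],[[-0.01,-0.04,0],[0,0,0],-1],[[-0.01,-0.04,0],[0,0,0],-1],[[-0.01,-0.04,0],[0,0,0],-1]]'

```text
time_s: 17.7
tool_pos: [0.5136, 0.0046, 0.2662]
ee_rot: [-3.142, 0.001, 2.971]
contact_force: [1.2, -0.1, -0.0]
opening: 0.0002
```

```bash
python3 - <<'E'
from pred import *
shot('scene','pics/sceneF.png');shot('top','pics/topF.png')
s=cam('scene')[3][:,:,::-1];t=cam('top')[3][:,:,::-1]
f=lambda im,x,y,w,h,W,H:cv2.resize(im[y:y+h,x:x+w],(W,H),interpolation=cv2.INTER_CUBIC)
cv2.imwrite('pics/c9.png',np.hstack([f(s,200,100,240,260,500,542),f(t,230,150,50,90,300,542)]))
from edges import *
m=comp(cam('top')[3],(235,180,45,60),bar); C=[]
for r in np.where(m.sum(1)>0)[0][2:-8]:
    c=np.where(m[r])[0]; C.append(onz('top',(c.mean(),r),.093)[:2])
vx,vy,x0,y0=cv2.fitLine((np.array(C)*1000).astype(np.float32),2,0,.01,.01).ravel(); print('bar yaw',np.degrees(np.arctan(vy/vx)),len(C),m.sum())
from plant import robot; q=robot.get_state(); print(q['tool_pos'],q['contact_force'],q['time_s'])
E
```

```text
bar yaw -8.476267 36 412
[0.51337001 0.00233471 0.26598194] [ 0.26372083  0.82970883 -0.15777693] 17.8
```

View pics/c9.png

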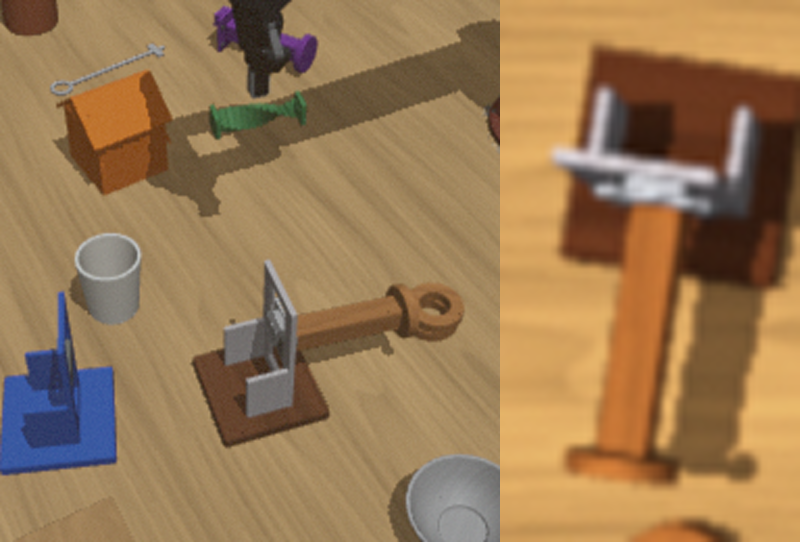

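```bash
python3 - <<'E'
from pred import *
A=cv2.imread('pics/scene0.png');B=cv2.imread('pics/sceneF.png')
s=B
for a in(0,2,4,6,8):
    t=np.radians(a); 
    def P(x,y,z): # rotate about neck (75,24) in xz: disc end falls
        dx,dz=x-75,z-24; return up((-77+75+dx*np.cos(t)-dz*np.sin(t))/1e3,y/1e3,(80+24+dx*np.sin(t)+dz*np.cos(t))/1e3)
    print(a,'disc top out',proj('scene',P(-74,0,30))[0].round(1),'disc bottom',proj('scene',P(-66,0,-30))[0].round(1))
hsv=cv2.cvtColor(s,cv2.COLOR_BGR2HSV)
m=(hsv[:,:,1]>110)&(hsv[:,:,0]<17)
print('\n'.join(str(r)+''.join('#' if v else '.' for v in m[r,375:428]) for r in range(230,272,1)))
d=cv2.absdiff(A,B).max(2)
for n,(x,y,w,h) in dict(house=(230,135,52,55),cup=(235,212,35,44),twist=(300,143,50,22),bowl=(393,318,64,55),skewer=(224,120,56,28)).items(): print(n,(d[y:y+h,x:x+w]>40).sum())
E
```

```text
0 disc top out [396.8 236.4] disc bottom [390.8 254.9]
2 disc top out [396.6 238. ] disc bottom [389.8 256.5]
4 disc top out [396.3 239.6] disc bottom [388.7 258.1]
6 disc top out [396.  241.2] disc bottom [387.6 259.7]
8 disc top out [395.5 242.8] disc bottom [386.5 261.2]
230.....................................................
231.....................................................
232.....................................................
233.....................................................
234.....................................................
235...............................#..#..................
236...............###........############...............
237............#########...################.............
238...........###########..###################..........
239...........#################################.........
240...........###.##############################........
241..........##.####.###########################........
242..........######.#############################.......
243.....##########################################......
244.#######################
[... 912 characters left out ...]
.#################...........
261##.#..............#####..################............
262..........#...............#############..............
263........#.....................##.##.#................
264..#........#.........................................
265......#..............................................
266...........#.........................................
267.....................................................
268............#........................................
269.....................................................
270.....................................................
271.....................................................
house 338
cup 0
twist 283
bowl 0
skewer 100
```

Disc top is at row 236–237, which gives a tilt of a few degrees at most. The cup and bowl are unchanged. The differences at the house, twist and skewer look like the arm's shadow. I hand in.

```bash
python3 -c "
from plant import robot; print(robot.close_job())"
```

```text
the job is handed in; nothing more can be done
None
```

The perch hangs on the slotted upright with its hook through the upper slot and over the catch. I handed the job in at about 18 s with the gripper clear of everything.

**What I did:** I gripped the bar near its balance point, passed the hook through the slot and pushed the plate until it touched the upright. I then lowered the hook over the catch and pressed down to about 24 N. After letting go, I pressed again with closed fingertips beside the plate. Force rose from 5 to 22 N over about 0.4 mm, so I take the catch to be at its stop; the catch itself cannot be read directly.

**Last checks:**
- **Direction:** the bar's yaw is -8.5°. The upright measured -8.5° from its plate edge and -9.9° from its foot, so those two disagree by about 1.4°.
- **Level:** the tilt looks like 0–4° from the disc's position, which is within the normal sag. This is a rough estimate to about 1 pixel. Before the second press, the picture showed the plate's top pulled back by about that sag, so the plate is flat only to within this play.
- **Other things:** the cup and bowl regions were unchanged. Pixels differed around the house, twist and skewer. I put that down to the arm and its shadow, since they look in place, but I did not measure it separately. I also did not run this check on the rings, but nothing came near them.

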